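# Lever open the cover of the lamp module

### The job

The lamp in the grey lamp module has to be changed. Turn the red catch a quarter turn clockwise so that it frees the cover, lever the blue cover up with the thin, slightly bent blade of the orange pry tool (start it at the notch in front with the blade, not with the fingers, and gently: feel for the gap and never ram or force the blade), swing it wide open to about upright, and lay the pry tool flat back down on the bench. Leave the other things on the bench where they are.

Things in the scene. Friction and masses are not known exactly. Their poses are not given: they have to be found in the camera images.
- module: The fixed grey lamp module, 130 mm deep (x), 163 mm wide, top 96 mm above the bench; origin on the bench, 65 mm behind the front face, 68 mm left of its right side. x away from the robot, y left, z up. Hollow under the cover; a lamp on the middle of its floor reaches up to 68 mm above the bench.
- notch (a point): Pry notch in the module's front wall: a slot 40 mm wide, 6 mm high between a steel sill and the underside of the closed cover. The point is mid-width, at the wall's outer face, on the sill's top (84 mm above the bench). x points level into the module, y left, z up. The wall is 6 mm thick, hollow behind. The sill sticks out 15 mm in front of the wall, 56 mm wide, 6 mm thick.
- cover_hinge (a point): Middle of the blue cover's hinge line at the module's back, 123 mm behind the notch point, 93 mm above the bench; axes as the notch. Cover: flat plate 121 mm long (front to back), 119 wide, 6 thick, no handle, front edge bevelled, flush with the module's sides. Closed, its middle plane is level with this point, its underside 90 mm above the bench, its front edge 2 mm behind the wall's outer face.
- cover (a joint): Opening angle of the blue cover: 0 closed, grows as the front edge rises, 1.75 at the stop, 1.57 upright. The hinge is stiff (about 0.2 N m, that is 2 to 3 N at the front edge with the weight) and the cover stays where it is left.
- catch_grip (a point): Centre of the red wing of the swivel catch on the module's left deck: bar 34 mm long (y of this point, turning with it), 10 thick (x), 22 high, underside 101.5 mm above the bench. Turns about the vertical through this point, 65 mm behind and 78 mm left of the notch point. Just under it a steel tongue (12 mm wide, top at 100.5 mm) reaches 29 mm towards -y; locked, it lies over the cover's edge.
- catch (a joint): Angle of the swivel catch: 0 locked (wing across the module, tongue over the cover and blocking it), grows clockwise seen from above, 1.57 at the stop (wing front to back, tongue towards the front). Starts between 0 and 0.25; the cover is free from about 1.2. Turns with about 0.05 N m and stays where it is left.
- pry_blade_center (a point): Pry tool, 150 mm, about 90 g. Point at the centre of its orange handle, 80 mm long (x), 22 wide (y), 22 high. It lies on the handle, pointing roughly away from the robot. From the handle's end a stiff steel blade 22 mm wide, 2.5 mm thick runs 70 mm to +x, its tip 110 mm from this point. It is slightly bent: the tip is between 3 mm below and 8 mm above this level, different each time, not reported.
- mouse: Bystander, loose: black computer mouse, 110x57x38 mm; origin at the centre of its underside, z up.
- timer: Bystander, loose: white bench timer, standing, 31x64x58 mm; origin at the centre of its underside, z up.
- tape_roll: Bystander, loose: roll of black tape lying flat, 64 mm across, 19 mm high; origin at the centre of its underside, z up.
- vial_block: Bystander, loose: light grey vial block with vials, 48x112x38 mm (about 50 mm high with the vials); origin at the centre of its underside, z up.
Not all that is in view belongs to the job. What is shaped like the part that bears pry_blade_center but green is not meant.

How it is judged:
By the outcome, as a careful person would: the job done as asked, in the order asked, and still so for the second after the job is handed in, with the robot touching nothing.
It also fails if it takes over 72 s, if anything falls off the work surface, if the arm or the gripper's body presses on something with over 40 N, if the wrist force passes 120 N, or if a joint passes its speed limit or range.

### The arm

A 7-joint arm with a two-finger parallel gripper is mounted at the origin on a cart in front of the work surface, level with it; the furniture and walls round the work are solid. World frame = base frame: x ahead of the robot, y to its left, z up, the work surface at z = 0. Lengths are in m, angles in rad, forces in N, time in s.
With the tool pointing down it reaches from about 0.425 to 0.875 m from the base axis. Payload 4.7 kg.
Tool frame: the origin (TCP) lies at the very end of the fingers, on their centre line; the grasp point (between the pads) lies 19 mm behind it; z points along the fingers, y is the line along which they close (so a half turn about z gives the same grasp; the last joint's range is limited). The gripper opens to 87 mm and grips with 3 to 60 N. Pads are 19 mm wide; open, the fingers measure 117 mm over their backs; the gripper's body (75 mm by 190 mm) begins 51 mm behind the grasp point.
Start: joints at [-1.182, 0.321, -0.07, 1.45, 0.023, 1.371, -0.057], TCP at [0.238, 0.605, 0.223] pointing down, gripper open.
Joint ranges: [-2.86, 2.86], [-0.3, 2.09], [-1.38, 1.24], [0.06, 2.45], [-1.56, 4.7], [0.09, 2.05], [-2.69, 2.69]. Speed limits (rad/s): [2.57, 2.57, 3.14, 3.14, 3.14, 3.14, 3.14].

### API

Orientations are given as a rotation vector (axis times angle).
In Python, from bench import ctrl gives the robot as it stands.
- The arm moves only by the shell command python3 -m jog 'ROWS' [FORCE]. ROWS is JSON, a list that holds one entry, the list of rows, each a list of 7 numbers: the shift along the tool's x, y, z in mm, then the turn, a rotation vector about the tool's x, y, z in degrees, then the finger opening in mm, from 0 to 87. A call has 1 to 10 rows; each row is the pose to reach, as a shift and turn from the pose commanded when the call began, along the tool's axes at that moment; what a row does not reach only later rows make up. A row lasts 1/10 s, in which the tool goes at most 50 mm and 8.59 degrees, less where a joint would pass 70% of its speed; a pose out of reach is approached as far as the arm can. A call with a gripper value outside its range is refused whole. The fingers move at their own pace and stop on an object; FORCE is the grip in N (left out, the last holds). Time passes only in rows, so rows that repeat a pose let the fingers close. It gives the time, the measured TCP pose, the force, the opening and the grip force at its end, in the units of the state.
- ctrl.get_state(): the state, without advancing time (a new reading comes with each control period).
- ctrl.get_image(name): name is "side" or "top" or "wrist"; returns a dict with "image" (420x560x3 uint8, red, green, blue), "depth" (420x560 float32, m along the optical axis (not along the pixel's ray), 0 where there is no reading), "fov_y" (degrees; the focal length in pixels is half the picture's height over the tangent of half this angle, whatever the lens; pixels are square), "cx", "cy" (the principal point, pixels), "rvec" (rotation vector, rad) and "tvec" (3), from world to camera coordinates, as OpenCV has them. Camera axes: x right, y down, z forward; pixel columns grow to the right and rows downward; lengths in m; the calibration is good to about 2 mm. A picture is of the moment at which its call begins.
- ctrl.close_job(): hands the job in; it is judged then, once.
The state is a dict: "time": time; "joint_positions": joint angles; "qd": joint speeds; "joint_torque": joint torques, N m; "position": TCP position; "tool_rot": TCP orientation; "ft_force": force on the tool from outside, world axes, zero at the start; "torque": the same for the moment, N m; "grip_width": opening from 0.0 (shut) to 1.0 (fully open); "grip_force": force on a finger pad.
Only numpy, scipy, OpenCV 4.12 (cv2) and the standard library are available. Lean on these libraries where they do the work, as an engineer would, in place of code of your own. Each camera call takes 0.05 s, during which the arm holds its last target. There are 200 camera calls.

## Working session

There is one attempt and no reset: what is moved stays moved. The work goes in short steps, Python scripts to look and compute and a shell command to move; the robot and the scene stay as the last step left them, time stands still between calls to the robot, and variables do not carry over. Pictures are saved under pics/ and viewed, at most 12 in all, crops included, and the job is handed in when it is done.

```bash
ls; mkdir -p pics
cat > h.py <<'E'
import numpy as np, cv2, pickle, sys
from scipy.spatial.transform import Rotation as R
def cap(name, fn):
    from bench import ctrl
    d=ctrl.get_image(name); pickle.dump(d,open(f'pics/{fn}.pkl','wb'))
    cv2.imwrite(f'pics/{fn}.png',cv2.cvtColor(d['image'],cv2.COLOR_RGB2BGR)); return d
def load(fn): return pickle.load(open(f'pics/{fn}.pkl','rb'))
def cloud(d):
    h,w=d['depth'].shape; f=h/2/np.tan(np.radians(d['fov_y'])/2)
    v,u=np.mgrid[:h,:w]; z=d['depth']
    c=np.stack([(u-d['cx'])/f*z,(v-d['cy'])/f*z,z],-1)
    M=R.from_rotvec(np.array(d['rvec']).ravel()).as_matrix()
    return (c-np.array(d['tvec']).ravel())@M
def proj(d,P):
    h=d['depth'].shape[0]; f=h/2/np.tan(np.radians(d['fov_y'])/2)
    M=R.from_rotvec(np.array(d['rvec']).ravel()).as_matrix()
    c=np.atleast_2d(P)@M.T+np.array(d['tvec']).ravel()
    return np.c_[c[:,0]/c[:,2]*f+d['cx'],c[:,1]/c[:,2]*f+d['cy']]
def tool(p,rv,dp):  # world shift -> tool mm
    return R.from_rotvec(rv).inv().apply(dp)*1000
E
python3 - <<'E'
from h import *
from bench import ctrl
a=cap('top','top0'); b=cap('side','side0')
print(ctrl.get_state())
for d in (a,b): print(d['fov_y'],d['cx'],d['cy'],d['rvec'],d['tvec'])
im=np.hstack([a['image'],b['image']]);cv2.imwrite('pics/both0.png',cv2.cvtColor(cv2.resize(im,(800,300)),cv2.COLOR_RGB2BGR))
E
```

```text
pics
{'time': 0.1, 'joint_positions': array([-1.18191142,  0.32177104, -0.07007382,  1.45154281,  0.02260711,
        1.37076099, -0.05689335]), 'qd': array([-0.00105115, -0.00115571,  0.00011598, -0.00476082,  0.00051552,
       -0.00037636,  0.00115718]), 'joint_torque': array([-3.98060729e-04, -4.92570484e+01, -4.05776063e-01, -3.13405466e+01,
       -6.42198371e-02,  3.93670925e-02,  6.67694781e-05]), 'position': array([0.23782529, 0.60441589, 0.2215615 ]), 'tool_rot': array([-5.85191639e-01, -3.08638763e+00,  2.64142124e-03]), 'ft_force': array([-0.00804952, -0.12055879,  0.5182123 ]), 'torque': array([-0.05249459,  0.01683516,  0.05069673]), 'grip_force': 0.0, 'grip_width': 0.9998261019636709}
50.84196807425919 289.738496263061 210.5833660187892 [ 2.16238752 -2.2045566   0.08231823] [0.02704966 0.59695984 1.45464003]
51.024718556732836 283.5778273005991 211.88865927702147 [ 0.06728031  2.76646024 -1.48339107] [0.58324451 0.03984216 1.54590125]
```

View pics/top0.png

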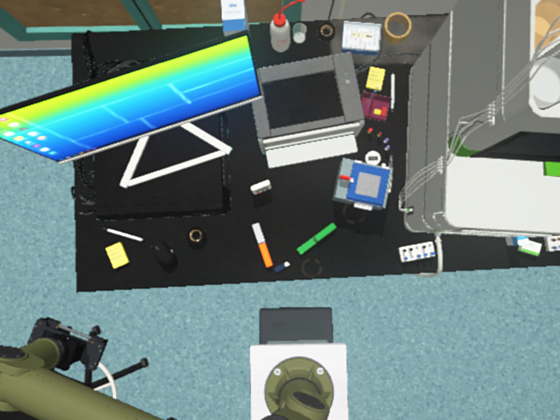

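View pics/side0.png

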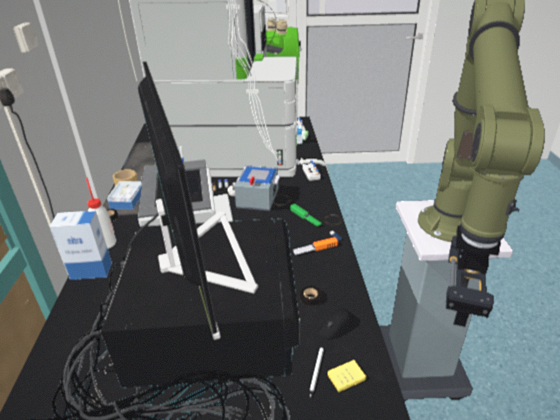

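The top view shows the module at about (363,184) with the red catch at (345,178). The orange tool is at (262,246), blade up-left, and the green decoy at (317,238). Next I'll measure them.

Run:
```python
from h import *
d=load('top0'); c=cloud(d); hsv=cv2.cvtColor(d['image'],cv2.COLOR_RGB2HSV)
H,S,V=[hsv[...,i].astype(int) for i in range(3)]
win=np.zeros(H.shape,bool); win[150:285,235:400]=1
def rep(n,m):
    m=m&win; P=c[m]; P=P[np.isfinite(P).all(1)]
    xy=P[:,:2].astype(np.float32); r=cv2.minAreaRect(xy*1000)
    v,u=np.nonzero(m)
    print(n,len(P),'mean',P.mean(0).round(4),'zq',np.percentile(P[:,2],[5,50,95]).round(3),'rect',r,'px',u.mean().round(1),v.mean().round(1))
rep('orange',(H>5)&(H<20)&(S>150)&(V>120)&(c[...,2]<.06))
rep('red',((H<5)|(H>172))&(S>150)&(V>100)&(c[...,2]>.07))
rep('blue',(H>100)&(H<128)&(S>90)&(V>60)&(c[...,2]>.07))
rep('module',(c[...,2]>.05)&(c[...,2]<.13)&(np.arange(560)[None,:]>325)&(np.arange(560)[None,:]<398))
for uv in [(258,228),(256,224),(259,233),(262,246),(363,184)]: print(uv,c[uv[1],uv[0]].round(4),hsv[uv[1],uv[0]])
a=d['image'][145:285,235:405]; a=cv2.resize(a,None,fx=4,fy=4,interpolation=cv2.INTER_CUBIC); cv2.imwrite('pics/crop0.png',a[...,::-1])
```

```text
orange 195 mean [0.4517 0.0995 0.0172] zq [-0.003  0.02   0.027] rect ((451.6302490234375, 100.49266052246094), (81.65852355957031, 26.974401473999023), 18.40019416809082) px 265.4 254.8
red 27 mean [ 0.6911 -0.1583  0.1226] zq [0.118 0.122 0.128] rect ((691.4307861328125, -157.8090362548828), (28.928895950317383, 7.937649726867676), 77.80917358398438) px 344.6 177.3
blue 886 mean [ 0.6718 -0.2352  0.0975] zq [0.091 0.096 0.101] rect ((585.8993530273438, -163.2015838623047), (154.65020751953125, 381.7157287597656), 50.7441520690918) px 367.9 184.0
module 2241 mean [ 0.6733 -0.2188  0.095 ] zq [0.083 0.096 0.102] rect ((670.7536010742188, -219.43246459960938), (163.89332580566406, 145.92742919921875), 76.63581848144531) px 362.7 183.8
(258, 228) [0.5414 0.1228 0.0167] [120   1 243]
(256, 224) [0.5554 0.13   0.0077] [105   2 241]
(259, 233) [0.5248 0.1201 0.0111] [150   1 239]
(262, 246) [0.4812 0.11   0.0219] [ 18 196 255]
(363, 184) [ 0.6725 -0.2198  0.0953] [150   1 186]
```

View pics/crop0.png

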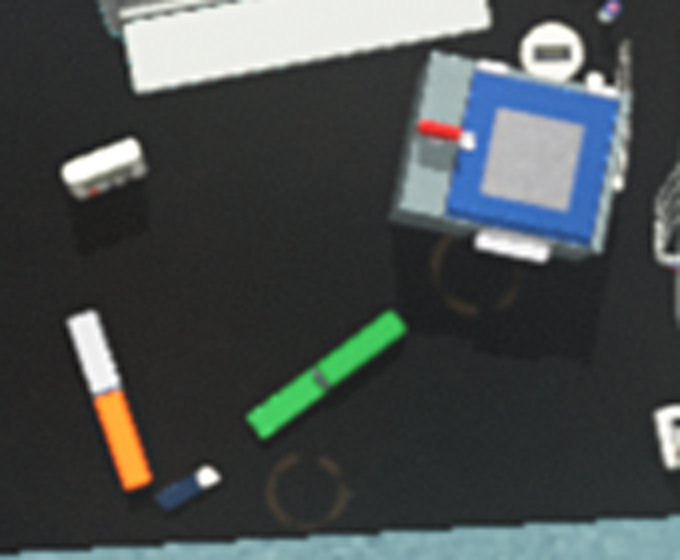

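The crop shows the module turned by about -12°, with the white sill at crop (512,245), the red wing at (440,130) and the blade up-left of the orange handle. I'll now get the wrist-camera offset and plan a close look.

```bash
cat >> h.py <<'E'
def Rtool(yaw_y,pitch=None):
    """tool z down, tool y at world angle yaw_y (deg)"""
    a=np.radians(yaw_y); y=np.array([np.cos(a),np.sin(a),0]); z=np.array([0,0,-1.]); x=np.cross(y,z)
    return R.from_matrix(np.c_[x,y,z])
def plan(target,Rt,n=1):
    from bench import ctrl
    s=ctrl.get_state(); R0=R.from_rotvec(s['tool_rot'])
    sh=R0.inv().apply(np.array(target)-s['position'])*1000; rv=np.degrees((R0.inv()*Rt).as_rotvec())
    print('pos',s['position'].round(4),'q',s['joint_positions'].round(2),'t',s['time'],'F',s['ft_force'].round(1),'gw',round(s['grip_width']*87,1))
    print('shift',sh.round(1),'dist',np.linalg.norm(sh).round(1),'rot',rv.round(1),np.linalg.norm(rv).round(1))
E
python3 - <<'E'
from h import *
from bench import ctrl
d=cap('wrist','w0'); s=ctrl.get_state()
M=R.from_rotvec(np.array(d['rvec']).ravel()); C=-M.inv().apply(np.array(d['tvec']).ravel())
R0=R.from_rotvec(s['tool_rot'])
print('cam in tool mm',R0.inv().apply(C-s['position'])*1000,'\naxes cam in tool',(R0.inv()*M.inv()).as_matrix().round(3), d['fov_y'])
plan([.59,-.17,.33],Rtool(-12))
E
```

```text
cam in tool mm [  79.78827306    1.21715114 -160.45741279] 
axes cam in tool [[ 0.001 -0.958 -0.287]
 [ 1.     0.001 -0.   ]
 [ 0.001 -0.287  0.958]] 58.96666708017468
pos [0.2378 0.6045 0.2217] q [-1.18  0.32 -0.07  1.45  0.02  1.37 -0.06] t 0.15 F [ 0.8 -1.   0.2] gw 87.2
shift [-611.2 -592.  -107.4] dist 857.6 rot [-0.1  0.1 80.5] 80.5
```

```bash
python3 -m jog '[[[0,0,-107,0,0,0,60],[0,0,-107,0,0,0,60],[-300,-260,-107,0,0,40,60],[-300,-260,-107,0,0,40,60],[-300,-260,-107,0,0,40,60],[-300,-260,-107,0,0,40,60],[-300,-260,-107,0,0,40,60],[-300,-260,-107,0,0,40,60],[-300,-260,-107,0,0,40,60],[-300,-260,-107,0,0,40,60]]]' 20
python3 -c "
from h import *
plan([.64,-.17,.33],Rtool(-12))"
```

```text
time: 1.15
position: [0.4226, 0.2507, 0.3296]
tool_rot: [1.607, 2.7, 0.0]
ft_force: [0.5, 0.6, 0.7]
grip_width: 0.694
grip_force: 0.0
pos [0.4226 0.2507 0.3296] q [-0.86 -0.06  0.26  1.66  0.01  1.54 -0.11] t 1.15 F [0.5 0.6 0.7] gw 60.4
shift [-473.4   -9.6   -0.5] dist 473.5 rot [ 0.  -0.  40.5] 40.5
```

```bash
python3 -m jog '[[[-473,-10,0,0,0,40.5,60],[-473,-10,0,0,0,40.5,60],[-473,-10,0,0,0,40.5,60],[-473,-10,0,0,0,40.5,60],[-473,-10,0,0,0,40.5,60],[-473,-10,0,0,0,40.5,60],[-473,-10,0,0,0,40.5,60],[-473,-10,0,0,0,40.5,60],[-473,-10,0,0,0,40.5,60],[-473,-10,0,0,0,40.5,60]]]'
python3 -m jog '[[[0,0,0,0,0,0,60],[0,0,0,0,0,0,60]]]' >/dev/null
python3 - <<'E'
from h import *
d=cap('wrist','w1'); c=cloud(d); hsv=cv2.cvtColor(d['image'],cv2.COLOR_RGB2HSV)
H,S,V=[hsv[...,i].astype(int) for i in range(3)]; z=c[...,2]
def rep(n,m):
    P=c[m]; P=P[np.isfinite(P).all(1)]
    if len(P)<5: print(n,len(P)); return
    v,u=np.nonzero(m)
    print(n,len(P),P.mean(0).round(4),np.percentile(z[m],[5,50,95]).round(4),cv2.minAreaRect(P[:,:2].astype(np.float32)*1000),u.mean(),v.mean())
rep('red',((H<6)|(H>172))&(S>150)&(V>80)&(z>.115)&(z<.13))
bl=(H>100)&(H<128)&(S>90)&(V>60)&(z>.085)&(z<.105); rep('blue',bl)
rep('mod',(z>.09)&(z<.102)&(c[...,0]<.8)&(c[...,1]>-.36))
rep('sill',(z>.075)&(z<.088)&(V>150)&(S<40))
plan([.64,-.17,.33],Rtool(-12))
E
```

```text
time: 2.15
position: [0.6392, -0.1726, 0.3285]
tool_rot: [2.445, 1.97, -0.005]
ft_force: [0.1, 0.4, 0.0]
grip_width: 0.692
grip_force: 0.0
red 308 [ 0.6905 -0.1538  0.1214] [0.1189 0.1215 0.123 ] ((690.6343383789062, -154.0900115966797), (31.131563186645508, 9.427215576171875), 76.95545959472656) 328.6720779220779 156.17207792207793
blue 6332 [ 0.6696 -0.2226  0.0944] [0.0924 0.0945 0.0958] ((670.8735961914062, -230.3540496826172), (119.99127960205078, 121.00569915771484), 76.95681762695312) 317.8006948831333 215.7150979153506
mod 14771 [ 0.6758 -0.2108  0.0947] [0.0927 0.0947 0.0963] ((666.4656982421875, -257.3719482421875), (245.611328125, 133.43299865722656), 75.60433197021484) 321.4424886602126 204.32678897840364
sill 708 [ 0.6182 -0.2104  0.0829] [0.0812 0.0827 0.0872] ((696.8693237304688, -211.7960205078125), (394.0251770019531, 177.68350219726562), 31.353822708129883) 272.1101694915254 210.74293785310735
pos [ 0.639  -0.166   0.3292] q [-0.27  0.37  0.68  1.26 -0.23  1.59  0.16] t 2.4 F [0.  0.6 0.8] gw 59.6
shift [-3.8  1.8 -0.8] dist 4.3 rot [-0.1 -0.1  0.1] 0.1
```

View pics/w1.png

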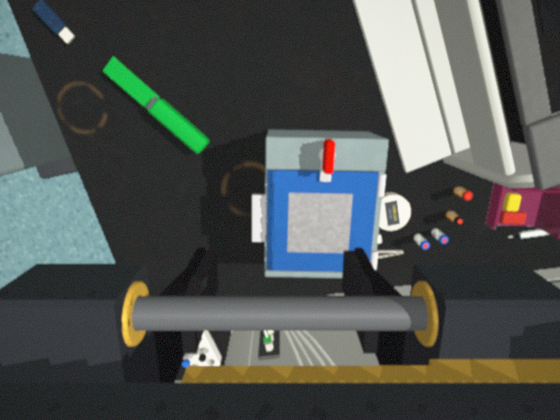

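The wrist view shows a blue cover of 120x121 mm at yaw -13.0°, with the wing at (328,156) aligned with it (catch ≈ 0). The catch-based and cover-based notch estimates agree within 1 mm: (0.610, -0.216). On to the catch.

```bash
python3 -c "
from h import *
plan([.6906,-.1541,.15],Rtool(-13.04))"
```

```text
pos [ 0.639  -0.166   0.3292] q [-0.27  0.37  0.68  1.26 -0.23  1.59  0.16] t 2.4 F [0.  0.6 0.8] gw 59.6
shift [ 22.1  48.2 179.2] dist 186.9 rot [-0.1 -0.1  1.1] 1.1
```

```bash
python3 -m jog '[[[22,48,0,0,0,1,45],[22,48,120,0,0,1,45],[22,48,179,0,0,1,45],[22,48,179,0,0,1,45],[22,48,179,0,0,1,45],[22,48,179,0,0,1,45],[22,48,179,0,0,1,45]]]'
python3 -c "
from h import *
plan([.6906,-.1541,.105],Rtool(-13.04))"
```

```text
time: 3.1
position: [0.6911, -0.1538, 0.1518]
tool_rot: [-2.456, -1.959, -0.002]
ft_force: [0.8, -0.4, 1.4]
grip_width: 0.52
grip_force: 0.0
pos [ 0.6911 -0.1538  0.1518] q [-0.26  0.54  0.63  1.4  -0.32  1.31  0.17] t 3.1 F [ 0.8 -0.4  1.4] gw 45.3
shift [-0.4 -0.5 46.8] dist 46.8 rot [ 0.  -0.1  0.2] 0.2
```

```bash
python3 -m jog '[[[0,0,30,0,0,0,45],[0,0,46,0,0,0,45],[0,0,46,0,0,0,45],[0,0,46,0,0,0,45],[0,0,46,0,0,0,6],[0,0,46,0,0,0,6],[0,0,46,0,0,0,6],[0,0,46,0,0,0,6],[0,0,46,0,0,0,6],[0,0,46,0,0,0,6]]]' 15
python3 -c "
from h import *
plan([.6906,-.1541,.105],Rtool(-103.04))"
```

```text
time: 4.1
position: [0.6916, -0.1558, 0.1047]
tool_rot: [2.457, 1.955, 0.002]
ft_force: [3.6, -0.5, -2.3]
grip_width: 0.116
grip_force: 15.0
pos [ 0.6916 -0.1558  0.1047] q [-0.25  0.58  0.62  1.45 -0.34  1.23  0.18] t 4.1 F [ 3.6 -0.5 -2.3] gw 10.1
shift [ 1.5 -1.4 -0.3] dist 2.0 rot [ 0.1 -0.1 90.1] 90.1
```

```bash
python3 -m jog '[[[0,0.5,0,0,0,8,6],[0,0.5,0,0,0,16,6],[0,0.5,0,0,0,24,6],[0,0.5,0,0,0,32,6],[0,0.5,0,0,0,40,6],[0,0.5,0,0,0,48,6],[0,0.5,0,0,0,56,6],[0,0.5,0,0,0,64,6],[0,0.5,0,0,0,72,6],[0,0.5,0,0,0,80,6]]]'
python3 -m jog '[[[0,0,0,0,0,4,6],[0,0,0,0,0,8,6],[0,0,0,0,0,9,6],[0,0,0,0,0,9,6],[0,0,0,0,0,9,6]]]'
python3 -c "
from h import *
plan([.6906,-.1541,.105],Rtool(-103.04))"
```

```text
time: 5.1
position: [0.6923, -0.1567, 0.1048]
tool_rot: [3.138, -0.09, 0.004]
ft_force: [4.0, -3.0, -2.9]
grip_width: 0.115
grip_force: 15.0
time: 5.6
position: [0.6922, -0.1569, 0.1048]
tool_rot: [3.123, -0.326, 0.005]
ft_force: [5.2, -2.1, -2.7]
grip_width: 0.109
grip_force: 15.0
pos [ 0.6922 -0.1569  0.1048] q [-0.43  0.68  0.93  1.45 -0.56  1.28 -1.23] t 5.6 F [ 5.2 -2.1 -2.7] gw 9.5
shift [-2.1 -2.4 -0.2] dist 3.2 rot [ 0.1 -0.2  1.1] 1.1
```

```bash
python3 -m jog '[[[0,0,0,0,0,0,45],[0,0,0,0,0,0,45],[0,0,0,0,0,0,45],[0,0,-50,0,0,0,45],[0,0,-100,0,0,0,45],[0,0,-140,0,0,0,45],[0,0,-140,0,0,0,45]]]' 15
python3 - <<'E'
from h import *
d=cap('top','top1'); c=cloud(d); hsv=cv2.cvtColor(d['image'],cv2.COLOR_RGB2HSV)
H,S,V=[hsv[...,i].astype(int) for i in range(3)]; z=c[...,2]
d=cap('wrist','w2'); c=cloud(d); hsv=cv2.cvtColor(d['image'],cv2.COLOR_RGB2HSV)
H,S,V=[hsv[...,i].astype(int) for i in range(3)]; z=c[...,2]
m=((H<6)|(H>172))&(S>150)&(V>80)&(z>.112)&(z<.13)
P=c[m]; print(len(P),cv2.minAreaRect(P[:,:2].astype(np.float32)*1000) if len(P)>5 else '',np.argwhere(m).mean(0))
plan([.461,.104,.15],Rtool(-72))
E
```

```text
time: 6.3
position: [0.6933, -0.1574, 0.2519]
tool_rot: [3.123, -0.327, 0.016]
ft_force: [0.0, -0.8, 0.7]
grip_width: 0.507
grip_force: 0.0
439 ((691.7532958984375, -155.68959045410156), (8.161731719970703, 31.96983528137207), 78.14738464355469) [198.97266515 279.99088838]
pos [ 0.6913 -0.1559  0.2456] q [-0.44  0.6   0.99  1.28 -0.49  1.52 -1.28] t 6.4 F [ 0.3 -0.1 -1.6] gw 44.9
shift [-279.3 -206.5   95.3] dist 360.1 rot [ -0.   -0.1 -30. ] 30.0
```

View pics/w2.png

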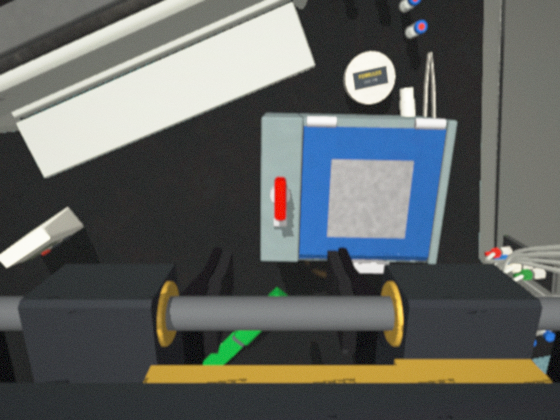

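The catch wing at (280,199) now runs front to back, about 89° round. Next, the pry tool.

```bash
python3 -m jog '[[[-310,-200,0,0,0,-30,60],[-310,-200,0,0,0,-30,60],[-310,-200,20,0,0,-30,60],[-310,-200,25,0,0,-30,60],[-310,-200,25,0,0,-30,60],[-310,-200,25,0,0,-30,60],[-310,-200,25,0,0,-30,60],[-310,-200,25,0,0,-30,60],[-310,-200,25,0,0,-30,60],[-310,-200,25,0,0,-30,60]]]'
python3 - <<'E'
from h import *
d=cap('wrist','w3'); c=cloud(d); hsv=cv2.cvtColor(d['image'],cv2.COLOR_RGB2HSV)
H,S,V=[hsv[...,i].astype(int) for i in range(3)]; z=c[...,2]
m=(H>5)&(H<22)&(S>150)&(V>120)&(z>-.01)&(z<.04)&(c[...,0]<.55)&(c[...,1]>.03)
P=c[m]; print(len(P),cv2.minAreaRect(P[:,:2].astype(np.float32)*1000),np.percentile(P[:,2],[5,50,95]),np.argwhere(m).mean(0))
m=(S<40)&(V>120)&(z>-.01)&(z<.04)&(c[...,0]<.62)&(c[...,0]>.46)&(c[...,1]>.09)&(c[...,1]<.17)
P=c[m]; r=cv2.minAreaRect(P[:,:2].astype(np.float32)*1000);print(len(P),r)
plan([.461,.104,.15],Rtool(-72))
a=np.radians(18);t=(P-[.4516,.1005,0])@np.array([np.cos(a),np.sin(a),0])*1000
for lo in range(30,120,10):
    k=(t>=lo)&(t<lo+10)
    if k.sum()>5: print(lo,k.sum(),np.median(P[k,2]).round(4))
E
```

```text
time: 7.4
position: [0.4286, 0.104, 0.2186]
tool_rot: [3.101, 0.495, -0.002]
ft_force: [0.2, 0.1, -0.5]
grip_width: 0.689
grip_force: 0.0
331 ((448.18060302734375, 101.7823486328125), (84.81735229492188, 24.2550106048584), 18.067996978759766) [-0.00258451  0.01617172  0.01963162] [162.47734139 287.48036254]
1995 ((523.31103515625, 126.48821258544922), (73.42322540283203, 23.96544647216797), 18.143491744995117)
pos [0.4293 0.1033 0.2189] q [-1.17 -0.22  0.78  1.96  0.16  1.34 -1.7 ] t 7.45 F [-0.3 -0.4  0.5] gw 60.0
shift [30.4  9.1 68.9] dist 75.8 rot [ 0.1  0.1 -0. ] 0.1
40 234 0.011
50 272 0.0103
60 274 0.0101
70 272 0.0098
80 297 0.0097
90 286 0.0093
100 306 0.0091
110 52 -0.0014
```

View pics/w3.png

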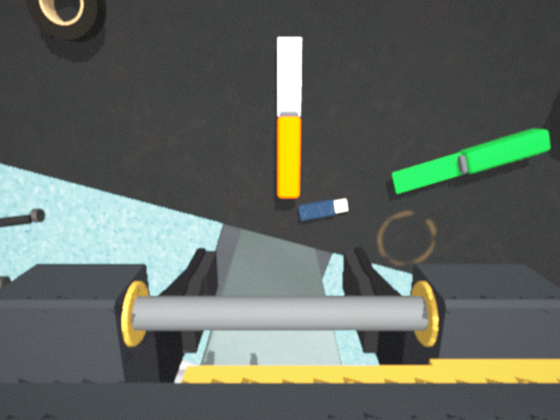

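The view shows the tool at (289,160) with its blade tip at (289,38), yaw 18.1°. The blade surface drops about 2 mm from root to tip, so the tip is about 1.5 mm below level. Now grasping 10 mm ahead of the handle centre.

```bash
python3 -m jog '[[[31,7.5,0,0,0,0,50],[31,7.5,69,0,0,0,50],[31,7.5,130,0,0,0,50],[31,7.5,160,0,0,0,50],[31,7.5,160,0,0,0,50],[31,7.5,160,0,0,0,50]]]'
python3 -c "
from h import *
plan([.461,.1059,.005],Rtool(-71.9))"
```

```text
time: 8.05
position: [0.4607, 0.1046, 0.0586]
tool_rot: [3.1, 0.488, -0.005]
ft_force: [0.4, 0.1, 0.6]
grip_width: 0.574
grip_force: 0.0
pos [0.4607 0.1046 0.0586] q [-1.15  0.13  0.92  2.09 -0.12  0.98 -1.42] t 8.05 F [0.4 0.1 0.6] gw 50.0
shift [ 0.9 -1.3 53.6] dist 53.6 rot [ 0.2  0.2 -0.2] 0.4
```

```bash
python3 -m jog '[[[1,-1,30,0,0,0,50],[1,-1,48,0,0,0,50],[1,-1,53,0,0,0,50],[1,-1,53,0,0,0,50],[1,-1,53,0,0,0,18],[1,-1,53,0,0,0,18],[1,-1,53,0,0,0,18],[1,-1,53,0,0,0,18],[1,-1,53,0,0,0,18],[1,-1,53,0,0,0,18]]]' 50
python3 -m jog '[[[0,0,-5,0,0,0,18],[0,0,-20,0,0,0,18],[0,0,-60,0,0,0,18],[0,0,-110,0,0,0,18],[0,0,-145,0,0,0,18],[0,0,-145,0,0,0,18],[0,0,-145,0,0,0,18]]]'
python3 - <<'E'
from h import *
from bench import ctrl
d=cap('wrist','w4'); c=cloud(d); s=ctrl.get_state()
R0=R.from_rotvec(s['tool_rot']); q=R0.inv().apply((c-s['position']).reshape(-1,3)).reshape(c.shape)*1000
hsv=cv2.cvtColor(d['image'],cv2.COLOR_RGB2HSV);S=hsv[...,1].astype(int);V=hsv[...,2].astype(int)
m=(S<60)&(V>80)&(abs(q[...,1])<25)&(q[...,2]<30)&(q[...,2]>-60)&(q[...,0]>25)&(q[...,0]<130)
P=q[m]; print(len(P), P.min(0),P.max(0))
for lo in range(25,125,8):
    k=(P[:,0]>=lo)&(P[:,0]<lo+8)
    if k.sum()>5: print(lo,k.sum(),np.median(P[k],0).round(2),P[k,1].min().round(1),P[k,1].max().round(1))
print(cv2.minAreaRect(P[:,:2].astype(np.float32)))
plan([.5,-.19,.15],Rtool(-103.04))
E
```

```text
time: 9.05
position: [0.4621, 0.1079, 0.0069]
tool_rot: [-3.103, -0.492, -0.001]
ft_force: [0.2, -0.4, 3.9]
grip_width: 0.245
grip_force: 50.0
time: 9.75
position: [0.4617, 0.1083, 0.1518]
tool_rot: [-3.101, -0.493, -0.001]
ft_force: [-0.7, -0.3, -1.3]
grip_width: 0.244
grip_force: 50.0
9012 [ 28.68151134 -12.9309513  -13.52285461] [98.67799072  9.19646729 -1.23284332]
25 408 [ 31.36  -1.91 -11.26] -12.7 9.2
33 1047 [36.25 -1.91 -4.83] -12.6 9.1
41 924 [45.1  -1.93 -4.47] -12.9 9.0
49 957 [53.08 -1.94 -4.28] -12.7 9.2
57 991 [61.05 -1.53 -4.11] -12.9 9.1
65 1057 [68.95 -1.95 -3.94] -12.9 9.0
73 1061 [77.23 -1.95 -3.72] -12.7 9.1
81 1140 [85.03 -1.96 -3.6 ] -12.9 9.1
89 1165 [92.99 -1.97 -3.47] -12.9 8.9
97 262 [97.8  -1.97 -3.19] -12.7 8.8
((63.68545913696289, -1.8955469131469727), (22.067611694335938, 69.97443389892578), 89.90294647216797)
pos [0.4609 0.1079 0.1508] q [-1.23 -0.05  0.94  1.99  0.04  1.18 -1.57] t 9.8 F [ 0.4  0.6 -2. ] gw 21.7
shift [-55.1 295.4   0.7] dist 300.5 rot [-0.   0.1 31.1] 31.1
```

View pics/w4.png

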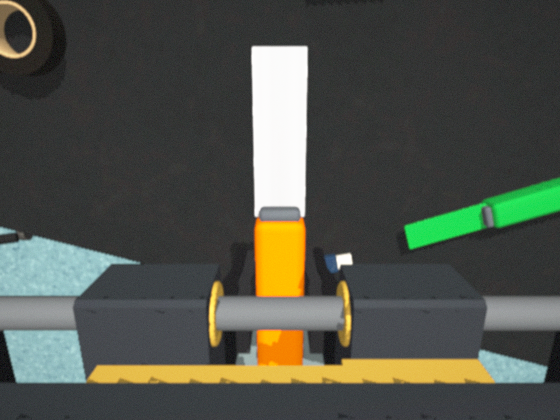

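The tool is gripped straight, blade at (279,46)-(279,215) in the wrist view. In tool axes the tip is at x 98.7 mm, sitting about 2 mm above TCP level. I'll go to a pose in front of the notch and above the sill.

```bash
python3 -m jog '[[[-74,285,0,0,0,31.1,18],[-74,285,0,0,0,31.1,18],[-74,285,0,0,0,31.1,18],[-74,285,0,0,0,31.1,18],[-74,285,0,0,0,31.1,18],[-74,285,0,0,0,31.1,18],[-74,285,20,0,0,31.1,18],[-74,285,30,0,0,31.1,18],[-74,285,30,0,0,31.1,18],[-74,285,30,0,0,31.1,18]]]'
python3 -m jog '[[[0,0,0,0,0,0,18]]]' >/dev/null
python3 - <<'E'
from h import *
d=cap('wrist','w5')
c=cloud(d);z=c[...,2]; hsv=cv2.cvtColor(d['image'],cv2.COLOR_RGB2HSV)
H,S,V=[hsv[...,i].astype(int) for i in range(3)]
ux=np.array([.9742,-.2256,0]);uy=np.array([.2256,.9742,0]);N=np.array([.6105,-.2163,0])
bl=(H>100)&(H<128)&(S>90)&(V>60)&(z>.085)&(z<.105); P=c[bl]-N
print('blue n',len(P),'front x',np.percentile(P@ux,[0.5,2])*1000,'y range',np.percentile(P@uy,[1,99])*1000,'z',np.median(P[:,2]))
m=(S<40)&(V>150)&(abs((c-N)@ux+.008)<.02)&(abs((c-N)@uy)<.04)&(z>.07)&(z<.095);P=c[m]-N
print('sill',len(P),np.percentile(P@ux,[2,98])*1000,np.percentile(P@uy,[2,98])*1000,np.median(P[:,2]))
s=__import__('bench').ctrl.get_state(); R0=R.from_rotvec(s['tool_rot'])
q=R0.inv().apply((c-s['position']).reshape(-1,3)).reshape(c.shape)
m=(S<60)&(V>80)&(abs(q[...,1])<.025)&(q[...,2]<.012)&(q[...,2]>-.03)&(q[...,0]>.05)&(q[...,0]<.105); P=c[m]-N
print('blade tip x',np.percentile(P@ux,98)*1000,'y',np.percentile(P@uy,[2,98])*1000,'top z tip',np.median(P[(P@ux)>np.percentile(P@ux,90)][:,2]))
plan([.4802,-.1861,.12],Rtool(-103.04))
E
```

```text
time: 10.8
position: [0.4792, -0.1847, 0.1209]
tool_rot: [-3.121, 0.355, 0.003]
ft_force: [0.1, 0.6, -0.8]
grip_width: 0.248
grip_force: 50.0Traceback (most recent call last):
  File "<stdin>", line 7, in <module>
    return _quantile_unchecked(
        a, q, axis, out, overwrite_input, method, keepdims, weights)
    return _ureduce(a,
                    func=_quantile_ureduce_func,
    ...<5 lines>...
                    overwrite_input=overwrite_input,
                    method=method)
    r = func(a, **kwargs)
    result = _quantile(arr,
                       quantiles=q,
    ...<2 lines>...
                       out=out,
                       weights=wgt)
    slices_having_nans = np.isnan(arr[-1, ...])
                                  ~~~^^^^^^^^^
IndexError: index -1 is out of bounds for axis 0 with size 0
```

View pics/w5.png

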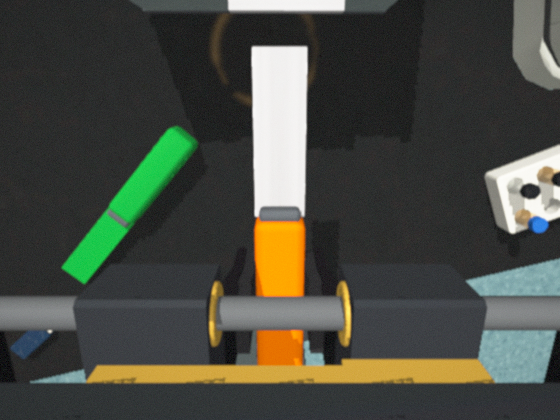

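Run:
```python
from h import *
d=load('w5')
c=cloud(d);z=c[...,2]
ux=np.array([.9742,-.2256,0]);uy=np.array([.2256,.9742,0]);N=np.array([.6105,-.2163,0])
for v in range(0,16,3): print(v,[tuple((np.array([(c[v,u]-N)@ux,(c[v,u]-N)@uy,z[v,u]])*1000).round(1)) for u in (232,286,340)])
for v in (46,50): print([tuple((np.array([(c[v,u]-N)@ux,(c[v,u]-N)@uy,z[v,u]])*1000).round(1)) for u in (258,279,300)])
r=c[4,200:370]; k=(z[4,200:370]>.078)
plan([.4802,-.1861,.12],Rtool(-103.04))
```

```text
0 [(np.float64(-11.5), np.float64(25.8), np.float64(82.4)), (np.float64(-11.4), np.float64(-0.2), np.float64(82.4)), (np.float64(-11.3), np.float64(-26.3), np.float64(82.0))]
3 [(np.float64(-12.9), np.float64(25.7), np.float64(83.0)), (np.float64(-12.8), np.float64(-0.2), np.float64(82.6)), (np.float64(-12.9), np.float64(-26.1), np.float64(83.5))]
6 [(np.float64(-13.7), np.float64(26.1), np.float64(80.4)), (np.float64(-14.0), np.float64(-0.2), np.float64(82.6)), (np.float64(-13.8), np.float64(-26.4), np.float64(81.9))]
9 [(np.float64(-15.3), np.float64(26.0), np.float64(81.9)), (np.float64(-15.4), np.float64(-0.3), np.float64(83.0)), (np.float64(-15.2), np.float64(-26.5), np.float64(82.0))]
12 [(np.float64(-15.6), np.float64(26.6), np.float64(77.1)), (np.float64(-15.8), np.float64(-0.3), np.float64(78.5)), (np.float64(-16.0), np.float64(-26.9), np.float64(79.7))]
15 [(np.float64(-2.1), np.float64(35.7), np.float64(-0.6)), (np.float64(-1.9), np.float64(-1.5), np.float64(-0.9)), (np.float64(-1.9), np.float64(-38.7), np.float64(-0.7))]
[(np.float64(-21.6), np.float64(18.1), np.float64(-1.5)), (np.float64(-21.6), np.float64(3.3), np.float64(-1.8)), (np.float64(-21.7), np.float64(-11.5), np.float64(-0.7))]
[(np.float64(-38.3), np.float64(11.4), np.float64(122.9)), (np.float64(-38.4), np.float64(3.0), np.float64(123.3)), (np.float64(-38.3), np.float64(-5.3), np.float64(123.2))]
pos [ 0.4803 -0.1849  0.1221] q [-0.75  0.2   1.18  1.94 -0.21  1.13 -1.28] t 10.95 F [-0.6 -0.5 -0.7] gw 21.4
shift [0.2 1.2 2. ] dist 2.4 rot [-0.1 -0.1  0.1] 0.1
```

```bash
python3 -m jog '[[[15,3,0,0,0,0,18],[28,3,10,0,0,0,18],[28,3,24,0,0,0,18],[28,3,30,0,0,0,18],[28,3,31.5,0,0,0,18],[28,3,31.5,0,0,0,18],[28,3,31.5,0,0,0,18],[28,3,31.5,0,0,0,18]]]'
for i in 1 2 3; do python3 -m jog '[[[0,0,0.3,0,0,0,18],[0,0,0.7,0,0,0,18],[0,0,0.7,0,0,0,18],[0,0,0.7,0,0,0,18]]]' | egrep 'time|pos|ft_'; done
```

```text
time: 11.75
position: [0.5065, -0.1952, 0.0906]
tool_rot: [-3.121, 0.357, -0.002]
ft_force: [0.6, -0.2, -0.6]
grip_width: 0.247
grip_force: 50.0
time: 12.15
position: [0.5062, -0.1953, 0.0894]
ft_force: [0.9, 0.2, -0.7]
time: 12.55
position: [0.5062, -0.1953, 0.0886]
ft_force: [-0.7, 0.6, -1.9]
time: 12.95
position: [0.5062, -0.1953, 0.088]
ft_force: [0.4, -0.2, -0.7]
```

```bash
for i in 1 2 3 4 5 6; do python3 -m jog '[[[0,0,0.4,0,0,0,18],[0,0,0.7,0,0,0,18],[0,0,0.7,0,0,0,18]]]' | egrep 'pos|ft_'; done
```

```text
position: [0.5062, -0.1952, 0.0872]
ft_force: [0.2, 1.1, -1.3]
position: [0.5061, -0.1952, 0.0865]
ft_force: [-0.2, -0.1, -0.2]
position: [0.5062, -0.1952, 0.0858]
ft_force: [0.1, 0.3, -1.2]
position: [0.5062, -0.1953, 0.0851]
ft_force: [0.7, -1.1, -0.1]
position: [0.5062, -0.1952, 0.0844]
ft_force: [-0.3, -0.5, -0.8]
position: [0.5062, -0.1953, 0.0837]
ft_force: [-0.5, -0.2, -1.7]
```

```bash
for i in 1 2 3; do python3 -m jog '[[[0,0,0.3,0,0,0,18],[0,0,0.6,0,0,0,18],[0,0,0.6,0,0,0,18]]]' | egrep 'pos|ft_'; done
python3 - <<'E'
from bench import ctrl
import numpy as np
print(ctrl.get_state()['torque'])
E
```

```text
position: [0.5062, -0.1953, 0.0831]
ft_force: [-0.3, -0.0, -0.4]
position: [0.5062, -0.1953, 0.0826]
ft_force: [-1.0, 0.2, -0.3]
position: [0.5062, -0.1953, 0.0821]
ft_force: [-1.5, 0.4, 1.2]
[0.02382168 0.23615643 0.03041279]
```

```bash
for i in 1 2; do python3 -m jog '[[[0,0,0.3,0,0,0,18],[0,0,0.5,0,0,0,18],[0,0,0.5,0,0,0,18],[0,0,0.5,0,0,0,18]]]' | egrep 'pos|ft_'; python3 -c "
from bench import ctrl
print(ctrl.get_state()['torque'])"; done
```

```text
position: [0.5062, -0.1953, 0.0816]
ft_force: [-2.8, 1.2, 2.6]
[ 0.07853833  0.29467925 -0.01585853]
position: [0.5062, -0.1953, 0.081]
ft_force: [-3.6, 1.0, 4.9]
[0.04253149 0.42342951 0.0361416 ]
```

```bash
python3 -m jog '[[[0,0,-1.5,0,0,0,18],[0,0,-2.5,0,0,0,18],[0,0,-2.5,0,0,0,18],[0,0,-2.5,0,0,0,18],[1.5,0,-2.5,0,0,0,18],[3,0,-2.5,0,0,0,18],[4.5,0,-2.5,0,0,0,18],[6,0,-2.5,0,0,0,18],[6,0,-2.5,0,0,0,18]]]'|egrep 'pos|ft_'
python3 -m jog '[[[1,0,0,0,0,0,18],[2,0,0,0,0,0,18],[3,0,0,0,0,0,18],[4,0,0,0,0,0,18],[4,0,0,0,0,0,18]]]'|egrep 'pos|ft_'
```

```text
position: [0.5123, -0.1967, 0.0835]
ft_force: [0.1, -0.3, -0.3]
position: [0.5161, -0.1975, 0.0835]
ft_force: [-0.7, -0.4, -1.3]
```

```bash
for i in 1 2 3; do python3 -m jog '[[[1,0,0,0,0,0,18],[2,0,0,0,0,0,18],[3,0,0,0,0,0,18],[3,0,0,0,0,0,18]]]'|egrep 'pos|ft_'; done
```

```text
position: [0.519, -0.1982, 0.0835]
ft_force: [0.1, -0.3, -2.1]
position: [0.522, -0.1989, 0.0835]
ft_force: [0.4, 0.4, -1.0]
position: [0.5249, -0.1996, 0.0835]
ft_force: [-0.5, 0.4, -0.2]
```

```bash
python3 -m jog '[[[2,0,0,0,0,0,18],[4,0,0,0,0,0,18],[6,0,0,0,0,0,18],[8,0,0,0,0,0,18],[8,0,0,0,0,0,18]]]'|egrep 'pos|ft_'
python3 -m jog '[[[0,0,2.2,0,2,0,18],[0.2,0,4.4,0,4,0,18],[0.5,0,6.6,0,6,0,18],[0.8,0,8.9,0,8,0,18],[0.8,0,8.9,0,8,0,18]]]' 60
python3 -c "
from bench import ctrl
print(ctrl.get_state()['torque'],ctrl.get_state()['joint_positions'])"
```

```text
position: [0.5328, -0.2014, 0.0835]
ft_force: [0.3, 0.0, 0.1]
time: 20.05
position: [0.5317, -0.201, 0.0739]
tool_rot: [3.1, -0.356, 0.215]
ft_force: [-0.6, -0.3, -1.7]
grip_width: 0.247
grip_force: 60.0
[ 0.02462931  0.65290712 -0.00228817] [-0.63780591  0.30680222  1.09897946  1.97998411 -0.38271375  0.91428618
 -1.15695177]
```

```bash
python3 -m jog '[[[0,0,2.2,0,2,0,18],[0.2,0,4.4,0,4,0,18],[0.5,0,6.6,0,6,0,18],[0.8,0,8.9,0,8,0,18],[1.2,0,11,0,10,0,18],[1.6,0,13.2,0,12,0,18],[2.1,0,15.4,0,14,0,18],[2.7,0,17.6,0,16,0,18],[2.7,0,17.6,0,16,0,18]]]' 60
python3 - <<'E'
from h import *
from bench import ctrl
s=ctrl.get_state(); print(s['torque'].round(2),s['joint_positions'].round(2))
d=cap('side','s1'); c=cap('top','t2')
N=np.array([[.61,-.216,.09]]); u,v=proj(d,N)[0].astype(int); a=d['image'][v-40:v+35,u-60:u+60]
u,v=proj(c,N)[0].astype(int); b=c['image'][v-45:v+30,u-60:u+60]
d=cap('wrist','w6'); o=cv2.resize(d['image'],(375,300)) 
im=np.hstack([cv2.resize(np.vstack([a,b]),(360,450)),cv2.copyMakeBorder(o,0,150,0,0,cv2.BORDER_CONSTANT)])
cv2.imwrite('pics/mix1.png',im[...,::-1])
E
```

```text
time: 20.95
position: [0.5369, -0.2022, 0.0567]
tool_rot: [3.01, -0.346, 0.636]
ft_force: [-0.8, 0.6, -1.6]
grip_width: 0.25
grip_force: 60.0
[ 0.16  0.93 -0.01] [-0.77  0.07  1.16  2.22 -0.28  0.49 -1.21]
```

View pics/mix1.png

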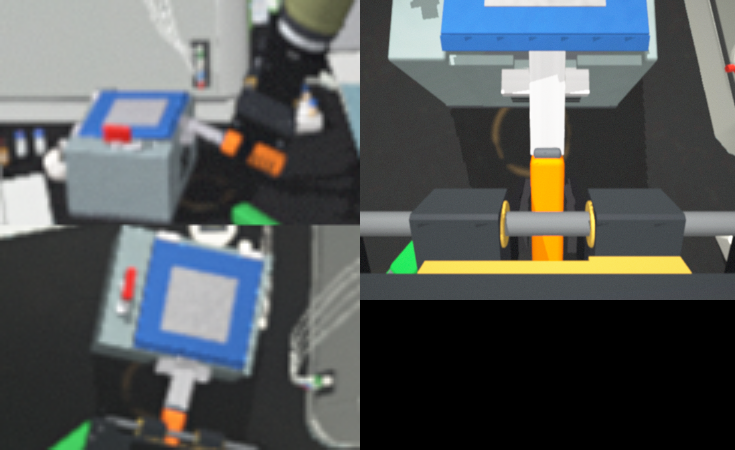

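The mixed view shows the cover's front edge lifted, with the blade (mix image (560,60)) underneath it over the sill. Now I'll compute the arc about the hinge.

```bash
cat > arc.py <<'E'
from h import *
from bench import ctrl
ux=np.array([.9742,-.2256,0]);uz=np.array([0,0,1.]);N=np.array([.6105,-.2163,0])
def show(ths,rs):
    s=ctrl.get_state(); R0=R.from_rotvec(s['tool_rot']); tip=s['position']+R0.apply([.0987,0,-.0035])
    t=np.array([(tip-N)@ux,tip[2]])*1000; ax=R0.apply([1,0,0]); print('tip',t.round(1),'pitch',np.degrees(np.arcsin(ax[2])).round(1),'yaw',np.degrees(np.arctan2(ax[1],ax[0])).round(1),'F',s['ft_force'].round(1),s['torque'].round(2),s['time'],'q',s['joint_positions'].round(2))
    for th,r in zip(ths,rs):
        a=np.radians(th); p=np.array([123-r*np.cos(a)-3*np.sin(a),93+r*np.sin(a)-3*np.cos(a)])
        d=(p-t)/1000; sh=R0.inv().apply(d[0]*ux+d[1]*uz)*1000
        print(th,p.round(1),sh.round(1))
def cover(fn):
    d=load(fn); c=cloud(d); hsv=cv2.cvtColor(d['image'],cv2.COLOR_RGB2HSV); H,S,V=[hsv[...,i].astype(int) for i in range(3)]
    X=(c-N)@ux; Y=(c-N)@np.array([.2256,.9742,0])
    m=(H>100)&(H<128)&(S>90)&(V>60)&(c[...,2]>.085)&(c[...,2]<.25)&(X>-.01)&(X<.16)&(abs(Y)<.07)
    k=np.polyfit(X[m],c[...,2][m],1); print('cover n',m.sum(),'angle',np.degrees(np.arctan(-k[0])).round(1),'x',np.percentile(X[m],[1,99]).round(3),'z',np.percentile(c[...,2][m],[1,99]).round(3))
E
python3 -c "
from arc import *
cover('t2')
show([5,10,15,20,25,30,35,40,45,50],np.linspace(107,98,10))"
```

```text
cover n 895 angle 4.5 x [0.005 0.124] z [0.091 0.111]
tip [ 14.7 100.3] pitch 23.8 yaw -13.1 F [-1.2  1.2 -4. ] [ 0.23  1.41 -0.01] 21.1 q [-0.77  0.08  1.16  2.22 -0.28  0.49 -1.21]
5 [16.1 99.3] [ 0.9 -0.   1.4]
10 [ 18.1 108.5] [ 6.4 -0.  -6.1]
15 [ 20.8 117.3] [ 12.4  -0.  -13.1]
20 [ 24.2 125.8] [ 19.   -0.  -19.5]
25 [ 28.4 133.8] [ 26.1  -0.  -25.2]
30 [ 33.2 141.4] [ 33.5  -0.  -30.2]
35 [ 38.5 148.5] [ 41.3  -0.  -34.5]
40 [ 44.5 155. ] [ 49.3  -0.  -38. ]
45 [ 50.9 160.9] [ 57.6  -0.  -40.8]
50 [ 57.7 166.1] [ 66.   -0.  -42.9]
```

```bash
python3 -m jog '[[[3,0,-3,0,0,0,18],[6,0,-6,0,0,0,18],[9,0,-9.5,0,0,0,18],[12,0,-13,0,0,0,18],[15.5,0,-16.5,0,0,0,18],[19,0,-19.5,0,0,0,18],[22.5,0,-22.5,0,0,0,18],[26,0,-25,0,0,0,18],[30,0,-28,0,0,0,18],[33.5,0,-30,0,0,0,18]]]' 60
python3 -c "
from arc import *
cap('top','t3');cap('wrist','w7');cover('t3');cover('w7')
show([30,35,40,45,50,55,60,65,70],[102,101,100,99,98,97,96,95,94])"
```

```text
time: 22.1
position: [0.5566, -0.2069, 0.099]
tool_rot: [3.008, -0.345, 0.64]
ft_force: [-2.4, 1.6, -2.2]
grip_width: 0.246
grip_force: 60.0
cover n 755 angle 29.7 x [0.02  0.124] z [0.095 0.158]
cover n 17805 angle 26.1 x [0.017 0.059] z [0.132 0.154]
tip [ 34.8 143.1] pitch 24.1 yaw -13.1 F [-1.3 -0.2 -1.2] [0.21 1.04 0.05] 22.2 q [-0.8   0.01  1.17  2.15 -0.12  0.58 -1.35]
30 [ 33.2 141.4] [-2.2  0.   0.9]
35 [ 38.5 148.5] [ 5.6 -0.  -3.4]
40 [ 44.5 155. ] [13.7 -0.  -6.9]
45 [ 50.9 160.9] [22.  -0.  -9.7]
50 [ 57.7 166.1] [ 30.3  -0.  -11.7]
55 [ 64.9 170.7] [ 38.8  -0.  -12.9]
60 [ 72.4 174.6] [ 47.2  -0.  -13.4]
65 [ 80.1 177.8] [ 55.6  -0.  -13.2]
70 [ 88.  180.3] [ 63.8  -0.  -12.2]
```

Working well (cover at 30°). Continuing.

```bash
python3 -m jog '[[[5.5,0,-3.5,0,0,0,18],[13.5,0,-7,0,0,0,18],[18,0,-8.5,0,0,0,18],[22,0,-10,0,0,0,18],[30,0,-12,0,0,0,18],[35,0,-12.5,0,0,0,18],[39,0,-13,0,0,0,18],[47,0,-13.5,0,0,0,18],[55.5,0,-13,0,0,0,18],[64,0,-12,0,0,0,18]]]' 60
python3 -c "
from arc import *
cap('top','t4');cap('wrist','w8');cover('t4');cover('w8')
show([70,75,80,85,90,93,96],[94,93,92,91,90,90,90])"
```

```text
time: 23.2
position: [0.6092, -0.2192, 0.136]
tool_rot: [3.007, -0.344, 0.641]
ft_force: [-3.5, 1.2, 0.7]
grip_width: 0.245
grip_force: 60.0
cover n 219 angle 67.5 x [0.079 0.125] z [0.094 0.21 ]
cover n 16494 angle 71.4 x [0.079 0.116] z [0.1   0.205]
tip [ 89.2 180.3] pitch 24.2 yaw -13.0 F [-0.3 -1.  -1.3] [ 0.1   0.7  -0.03] 23.3 q [-0.71  0.16  1.13  1.99 -0.33  0.68 -1.21]
70 [ 88.  180.3] [-1.1  0.  -0.5]
75 [ 96.  182.1] [ 6.9 -0.   1.2]
80 [104.1 183.1] [14.7 -0.   3.6]
85 [112.1 183.4] [22.1 -0.   6.6]
90 [120. 183.] [29.2 -0.  10.2]
93 [124.7 183. ] [33.5 -0.  12.1]
96 [129.4 182.8] [37.7 -0.  14.2]
```

```bash
python3 -m jog '[[[7,0,1,0,0,0,18],[11,0,2.5,0,0,0,18],[14.5,0,3.5,0,0,0,18],[18.5,0,5,0,0,0,18],[22,0,6.5,0,0,0,18],[26,0,8.5,0,0,0,18],[29.5,0,10,0,0,0,18],[32.5,0,11.5,0,0,0,18],[32.5,0,11.5,0,0,0,18]]]' 60
python3 -c "
from arc import *
cap('top','t5');cap('wrist','w9');cover('t5');cover('w9')
show([90,93,96],[90,90,90])"
```

```text
time: 24.2
position: [0.6425, -0.2269, 0.1384]
tool_rot: [3.007, -0.344, 0.64]
ft_force: [-1.4, 0.4, -0.4]
grip_width: 0.244
grip_force: 60.0
cover n 355 angle -86.0 x [0.121 0.13 ] z [0.098 0.216]
cover n 29634 angle -88.2 x [0.119 0.123] z [0.097 0.204]
tip [121.9 181.6] pitch 24.0 yaw -13.1 F [-1.1  0.7 -1.4] [ 0.04  0.72 -0.01] 24.3 q [-0.61  0.26  1.06  1.91 -0.45  0.72 -1.13]
90 [120. 183.] [-1.2  0.  -2. ]
93 [124.7 183. ] [ 3.1 -0.  -0.1]
96 [129.4 182.8] [ 7.4 -0.   2. ]
```

View pics/w9.png

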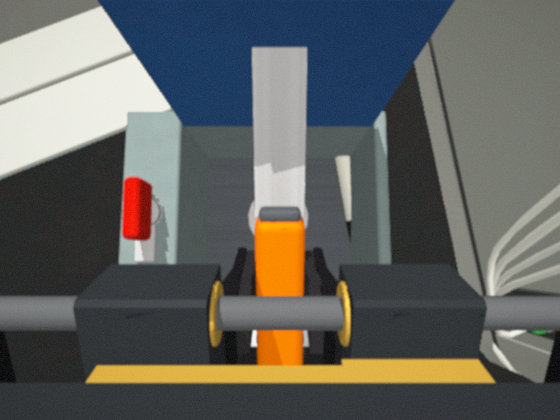

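The wrist view shows the cover upright at about 91°, the lamp well open below, and the catch still front to back. I'll retract, level the tool and take it back to its place.

```bash
python3 -m jog '[[[-10,0,-5,0,0,0,18],[-40,0,-20,0,0,0,18],[-80,0,-40,0,0,0,18],[-110,0,-65,0,0,0,18],[-129,0,-79,0,-6,0,18],[-129,0,-79,0,-14,0,18],[-129,0,-79,0,-22,0,18],[-129,0,-79,0,-24,0,18],[-129,0,-79,0,-24,0,18]]]' 60
python3 -c "
from arc import *
plan([.4617,.1079,.12],Rtool(-71.9))"
```

```text
time: 25.2
position: [0.4981, -0.1924, 0.1565]
tool_rot: [3.113, -0.353, -0.006]
ft_force: [-0.1, 0.4, -1.0]
grip_width: 0.246
grip_force: 60.0
pos [ 0.4981 -0.1924  0.1565] q [-0.74  0.23  1.19  1.86 -0.22  1.21 -1.28] t 25.2 F [-0.1  0.4 -1. ] gw 21.4
shift [-102.6 -284.8   34.4] dist 304.6 rot [  0.4   0.3 -31. ] 31.0
```

```bash
python3 -m jog '[[[-103,-285,0,0.4,0.3,-31,18],[-103,-285,0,0.4,0.3,-31,18],[-103,-285,0,0.4,0.3,-31,18],[-103,-285,0,0.4,0.3,-31,18],[-103,-285,0,0.4,0.3,-31,18],[-103,-285,0,0.4,0.3,-31,18],[-103,-285,34,0.4,0.3,-31,18],[-103,-285,34,0.4,0.3,-31,18],[-103,-285,34,0.4,0.3,-31,18],[-103,-285,34,0.4,0.3,-31,18]]]'
python3 - <<'E'
from arc import *
from bench import ctrl
d=cap('wrist','w10'); c=cloud(d); s=ctrl.get_state()
R0=R.from_rotvec(s['tool_rot']); q=R0.inv().apply((c-s['position']).reshape(-1,3)).reshape(c.shape)*1000
S=cv2.cvtColor(d['image'],cv2.COLOR_RGB2HSV)[...,1].astype(int);V=d['image'].max(-1).astype(int)
m=(S<60)&(V>80)&(abs(q[...,1])<25)&(q[...,2]<30)&(q[...,2]>-60)&(q[...,0]>33)&(q[...,0]<130)
P=q[m]; print(np.polyfit(P[:,0],P[:,2],1), P[:,0].max())
plan([.4617,.1079,.008],Rtool(-71.9))
E
```

```text
time: 26.2
position: [0.4608, 0.1069, 0.1253]
tool_rot: [-3.096, -0.484, -0.013]
ft_force: [0.5, -0.4, -0.3]
grip_width: 0.245
grip_force: 60.0
[ 0.02557885 -4.34528367] 97.53626052359958
pos [0.461  0.107  0.1254] q [-1.2  -0.02  0.93  2.03  0.01  1.11 -1.54] t 26.25 F [ 0.4 -0.7 -0.7] gw 21.3
shift [ -0.2   0.2 117.4] dist 117.4 rot [-0.4 -0.6 -0.3] 0.8
```

```bash
python3 -m jog '[[[0,0,45,-0.4,-0.6,0,18],[0,0,85,-0.4,-0.6,0,18],[0,0,108,-0.4,-0.6,0,18],[0,0,113,-0.4,-0.6,0,18],[0,0,116,-0.4,-0.6,0,18],[0,0,117,-0.4,-0.6,0,18],[0,0,117,-0.4,-0.6,0,18]]]' | egrep 'pos|ft_|rot'
python3 -m jog '[[[0,0,0.5,0,0,0,18],[0,0,1,0,0,0,18],[0,0,1,0,0,0,18]]]' | egrep 'pos|ft_|rot'
```

```text
position: [0.4618, 0.1094, 0.0083]
tool_rot: [3.102, 0.489, -0.001]
ft_force: [-0.1, 0.5, -0.8]
position: [0.4611, 0.1093, 0.0069]
tool_rot: [3.102, 0.49, -0.003]
ft_force: [-0.9, -0.0, 4.7]
```

Bench contact felt (about 5 N). Releasing gently, then up and clear.

```bash
python3 -m jog '[[[0,0,0,0,0,0,24],[0,0,0,0,0,0,30],[0,0,0,0,0,0,38],[0,0,0,0,0,0,45],[0,0,0,0,0,0,45],[0,0,-20,0,0,0,45],[0,0,-60,0,0,0,45],[0,0,-110,0,0,0,45],[0,0,-160,0,0,0,45],[-30,0,-210,0,0,0,45]]]' 10
python3 -m jog '[[[0,0,0,0,0,0,45],[0,0,0,0,0,0,45],[0,0,0,0,0,0,45]]]' >/dev/null
python3 - <<'E'
from arc import *
d=cap('wrist','w11');t=cap('top','t6');cover('t6')
cv2.imwrite('pics/fin.png',np.hstack([cv2.resize(d['image'],(400,300)),cv2.resize(t['image'][145:285,235:405],(400,300))])[...,::-1])
E
```

```text
time: 28.25
position: [0.4385, 0.1018, 0.2118]
tool_rot: [3.1, 0.487, 0.001]
ft_force: [0.3, 2.0, -0.1]
grip_width: 0.518
grip_force: 0.0
cover n 414 angle -86.4 x [0.121 0.129] z [0.098 0.217]
```

View pics/fin.png

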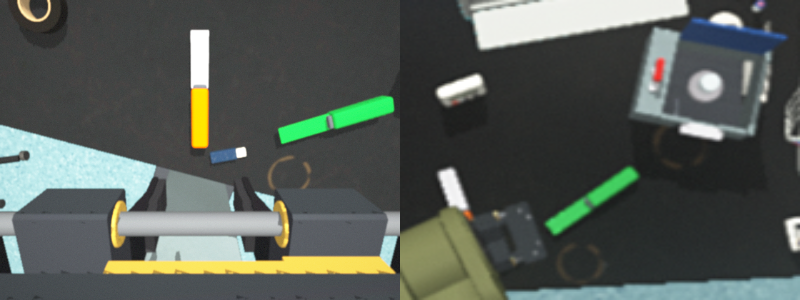

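The tool lies flat in its old place at (200,90), the cover stands upright at (735,35), the catch is open and the bystanders are unmoved.

```bash
python3 -c "
from bench import ctrl
print(ctrl.close_job())"
```

```text
the job is handed in; nothing more can be done
None
```

I turned the catch about 89° clockwise, levered the cover up with the blade and swung it to about upright (roughly 91–94° in the images), laid the pry tool flat back in its place, and handed the job in at about 29 s.

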